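Ring tray under the sprung dust cover

TASK

Put the wooden ring tray away under the sprung dust cover: with one fingertip press the ribbed paddle down to hold the cover open, and meanwhile with the outside of the other finger push the tray along its lane by its upright handle until it is fully home against the back stop, keeping the cover up all the way so that it never presses on the tray. Then back away and let the cover close behind the tray. Only push: do not lift the tray, and leave the other things on the bench alone.

Things in the scene. Friction and masses are not known exactly. Their poses are not given: they have to be found in the camera images.
- stand: fixed pale wood board 310 x 205 x 12 mm on the bench; origin on the bench surface. x runs along the lane to the bay, y left, z up; board spans x -190..120, y -130..75. The lane (y -64..-12, centre -38) between rails 10 mm high leads into the bay (x 30..110). A hinge rod along x at y 0, 42 mm over the bench, has posts at x -183 and 117, 48 mm high. Paddle at +y of the rod, lane and cover at -y
- stop (a point): point on the board top at the centre of the back stop's face, where the tray's front comes to rest (stand frame: x 110, y -38, z 12 mm); the stop is 18 mm high
- mouth (a point): point on the board top, lane centre, under the outer face of the cover's front skirt, where the bay begins (stand frame: x 30, y -38, z 12 mm)
- cover_hinge (a joint): hinge angle of cover and paddle together, rad: 0 = closed (a damped spring returns it), up to 0.95 as the paddle is pressed down and the cover swings up sideways about the rod. The tray passes clear under it above 0.55; 0.75 to 0.85 is comfortable. Spring torque 0.08 N m at 0, 0.18 N m at 0.95 (about 3 to 8 N on the paddle)
- cover: one hinged piece, origin on the hinge line at the stand's x 0. On the -y side a clear plate 84 x 66 x 3 mm (x 30..114, y -8..-75), level and 30 mm over the board when closed, whose aluminium front skirt, 3 mm thick, hangs to 9 mm over the board and bars the tray (its flat tail passes under). On the +y side the ribbed paddle
- press (a point): middle of the upper face of the paddle, a ribbed aluminium plate 190 x 40 x 3 mm along the lane's left: stand x -175..15, 10 to 50 mm out from the rod. This point is 36 mm out, 54 mm over the bench when closed. At hinge angle q the paddle slopes up away from the rod by 0.30 - q rad. A fingertip can slide along it in x with the angle unchanged
- tray: loose wooden ring tray, 63 to 117 g: body 70 x 49 x 16 mm, rings standing to 24 mm; behind it a flat tail 22 wide, 6 thick, ending in an upright handle plate 36 wide (y), 8 thick (x), 30 high. Origin: centre of the body's underside, x towards the bay; front at x +35, handle's rear face at -80. Starts in the lane, front 10 to 50 mm short of the mouth; home, its origin is 35 mm short of the stop
- handle (a point): centre of the rear face of the tray's handle plate, 15 mm above the tray's underside: push here, along +x
- band: bystander: copper ring, 23 mm across, 6 mm high, on the stand's board at the right of the lane. Origin: centre of underside
- collar: bystander: steel ring, 28 mm across, 8 mm high, on the stand's board at the right of the lane. Origin: centre of underside
- brick: bystander: cork block, 50 mm cube, left of the stand. Origin: centre of underside
- jar: bystander: small glass jar with steel cap, 48 mm across, 55 mm high. Origin: centre of underside
- dapping: bystander: steel doming punch standing on the bench, 36 mm across, 70 mm high. Origin: centre of underside
- hammer: bystander: hammer lying at the right of the stand
- marker: bystander: black rod-shaped marker, 130 mm long, 13 mm thick, lying on the bench
Not all that is in view belongs to the job. Several things have the shape of the tray; the one meant has the colours described above.

How it is judged (in metres and radians):
On the way, in this order (a step that is already met when the one before it is completed fails the run):
1. a fingertip holds the cover open by the paddle (angle above 0.5) while the tray is still wholly outside (value of joint cover_hinge above 0.5 rad and contact force between the fingers and cover above 0.5 N and x of tray in the frame of mouth below -0.036 m), for 0.1 s.
2. the tray is home with the cover still held open by the paddle (value of joint cover_hinge above 0.45 rad and contact force between the fingers and cover above 0.3 N and x of tray in the frame of stop above -0.041 m), for 0.1 s.
At the end, for the whole second after the job is handed in: The tray lies flat in the bay with its front within 6 mm of the back stop, at rest, and the cover is closed behind it (angle below 0.05) (x of tray in the frame of stop between -0.041 and -0.031 m and y of tray in the frame of stop between -0.005 and 0.005 m and z of tray in the frame of stop below 0.003 m and angle between tray's own z axis and vertical below 0.06 rad and linear speed of tray below 0.01 m/s and value of joint cover_hinge below 0.05 rad); the robot touches nothing.
It fails at once if the tray is lifted more than 6 mm off the board or tipped (z of tray in the frame of stop above 0.006 m or angle between tray's own z axis and vertical above 0.2 rad).
It fails at once if the cover presses on the tray (contact force between cover and tray above 2 N).
It fails at once if a bystander is moved more than 15 mm (distance of any of band, collar, brick, jar, dapping, hammer, marker from where it was at the start of the episode above 0.015 m).
It also fails if it takes over 48 s, if anything falls off the work surface, if the arm or the gripper's body presses on something with over 40 N, if the wrist force passes 120 N, or if a joint passes its speed limit or range.

ROBOT

A 7-joint arm with a two-finger parallel gripper is mounted at the origin on the work surface. World frame = base frame: x ahead of the robot, y to its left, z up, the work surface at z = 0. Lengths are in mm, angles in rad, forces in N, time in s.
With the tool pointing down it reaches from about 425 to 800 mm from the base axis. Payload 8.3 kg.
Tool frame: the origin (TCP) lies at the very end of the fingers, on their centre line; the grasp point (between the pads) lies 19 mm behind it; z points along the fingers, y is the line along which they close (so a half turn about z gives the same grasp; the last joint's range is limited). The gripper opens to 85 mm and grips with 20 to 120 N. Pads are 22 mm wide; open, the fingers measure 114 mm over their backs; the gripper's body (76 mm by 85 mm) begins 54 mm behind the grasp point. The pads swing forward as they close: fully open they stand 13 mm farther back than shut.
Start: joints at [1.15, 0.383, 0.016, 1.37, -0.006, 1.388, -0.046], TCP at [218.92, -585.386, 231.279] pointing down, gripper open.
Joint ranges: [-2.95, 2.95], [-0.25, 2.06], [-1.52, 1.56], [0.18, 2.33], [-1.44, 4.58], [0.02, 2.06], [-3.01, 3.01]. Speed limits (rad/s): [2.39, 2.39, 3.01, 3.01, 3.14, 3.14, 3.14].

INTERFACE

Orientations are given as a unit quaternion [w, x, y, z].
In Python, from rig import readout, optics, robot gives the robot as it stands. The module is installed in compiled form; this text tells all that it offers.
- The arm moves only by the shell command python3 -m handwheel 'ROWS' [FORCE]. ROWS is JSON, a list of rows, each a list of 7 numbers: the finger opening in mm, from 0 to 85.4, then the shift along the tool's x, y, z in units of 30 mm (1.0 is 30 mm), then the turn, a rotation vector about the tool's x, y, z in degrees. In form: [[grip, tx, ty, tz, ax, ay, az], ...]. A call has 1 to 8 rows; each row is the pose to reach, as a shift and turn from the pose commanded when the call began, along the tool's axes at that moment; what a row does not reach only later rows make up. A row lasts 1/12 s, in which the tool goes at most 41.7 mm and 7.16 degrees, less where a joint would pass 70% of its speed; a pose out of reach is approached as far as the arm can. A call with a gripper value outside its range is refused whole. The fingers move at their own pace and stop on an object; FORCE is the grip in N (left out, the last holds). Time passes only in rows, so rows that repeat a pose let the fingers close. It gives the time, the measured TCP pose, the force, the opening and the grip force at its end, in the units of the state.
- readout.sense(): the state, without advancing time (a new reading comes with each control period).
- optics.snapshot(name): name is "scene" or "side" or "wrist"; returns a dict with "color" (420x560x3 uint8, blue, green, red), "depth" (420x560 float32, mm along the optical axis (not along the pixel's ray), 0 where there is no reading), "fx", "fy", "cx", "cy" (pixels), "R" (3x3) and "t" (3): a world point X has camera coordinates R X + t; the wrist camera has in their place "mount" (4x4, takes a point from camera to tool coordinates, whose origin is the TCP and whose axes are the flange's). Camera axes: x right, y down, z forward; pixel columns grow to the right and rows downward; lengths in mm; the calibration is good to about 2 mm. A picture is of the moment at which its call begins: read the wrist's pose just before it.
- robot.job_done(): hands the job in; it is judged then, once.
The state is a dict: "time": time; "qpos": joint angles; "qd": joint speeds; "joint_torque": joint torques, N m; "tcp_pos": TCP position; "ee_rot": TCP orientation; "wrist_force": force on the tool from outside, world axes, zero at the start; "ft_torque": the same for the moment, N m; "finger_gap": opening from 0.0 (shut) to 1.0 (fully open); "grip_force": force on a finger pad.
Only numpy, scipy, OpenCV 4.12 (cv2) and the standard library are available. Lean on these libraries where they do the work, as an engineer would, in place of code of your own. Each camera call takes 0.05 s, during which the arm holds its last target. There are 200 camera calls.

## Working session

There is one attempt and no reset: what is moved stays moved. The work goes in short steps, Python scripts to look and compute and a shell command to move; the robot and the scene stay as the last step left them, time stands still between calls to the robot, and variables do not carry over. Pictures are saved under pics/ and viewed, at most 10 in all, crops included, and the job is handed in when it is done.

```bash
mkdir -p pics; python3 - <<'E'
from rig import readout, optics
import cv2,pickle
s=readout.sense();print({k:s[k] for k in('time','tcp_pos','ee_rot','finger_gap','wrist_force')})
d={n:optics.snapshot(n) for n in('scene','side')}
pickle.dump(d,open('d0.pkl','wb'))
for n in d: cv2.imwrite(f'pics/{n}0.png',d[n]['color'])
E
```

```text
{'time': 0.0, 'tcp_pos': array([ 218.74608418, -584.93382311,  230.28422718]), 'ee_rot': array([-9.49936421e-04,  9.84032622e-01,  1.77985575e-01, -1.78914293e-04]), 'finger_gap': 0.9992254019018748, 'wrist_force': array([ 0.30173662,  0.66577155, -0.32358258])}
```

View pics/scene0.png

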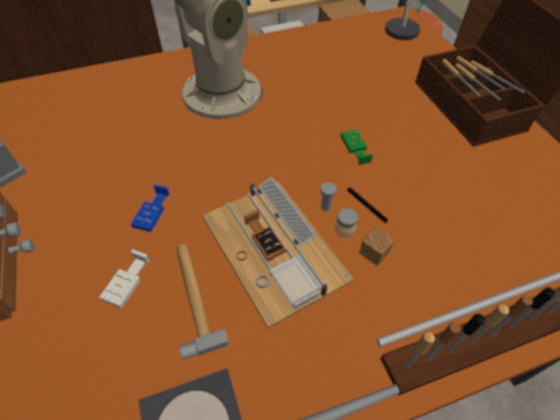

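View pics/side0.png

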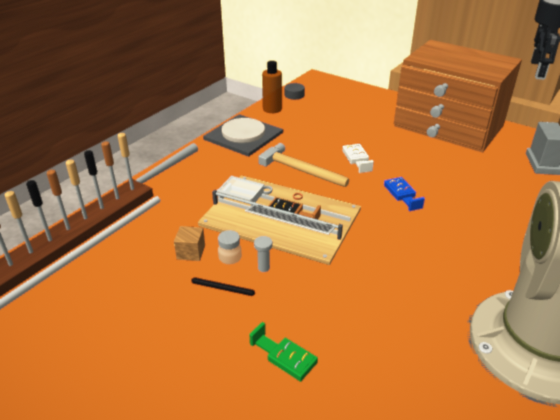

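The scene view shows the stand at around (277,247), bay end at (300,285), tray handle at (252,216), posts at (253,188) and (323,290). The jar is at (347,222), the punch at (328,197), the brick at (377,247) and the marker at (367,205). The side view agrees, with the paddle at (293,218) and the handle at (316,212).

```bash
cat > h.py <<'E'
import numpy as np,cv2
def plane(d,uv,z):
    uv=np.atleast_2d(uv).astype(float)
    r=np.c_[(uv[:,0]-d['cx'])/d['fx'],(uv[:,1]-d['cy'])/d['fy'],np.ones(len(uv))]@d['R']
    c=-d['R'].T@d['t']
    return c+r*((z-c[2])/r[:,2])[:,None]
def cloud(d):
    v,u=np.indices(d['depth'].shape);Z=d['depth']
    P=np.stack([(u-d['cx'])/d['fx']*Z,(v-d['cy'])/d['fy']*Z,Z],-1)
    return (P-d['t'])@d['R']
E
python3 - <<'E'
import pickle;from h import *
D=pickle.load(open('d0.pkl','rb'))
for n,d in D.items():
    W=cloud(d);hsv=cv2.cvtColor(d['color'],cv2.COLOR_BGR2HSV)
    c0=plane(d,(277,247) if n=='scene' else (282,216),12)[0]
    near=(np.hypot(W[...,0]-c0[0],W[...,1]-c0[1])<300)&(d['depth']>0)
    tab=near&(hsv[...,1]>220)&(hsv[...,0]<12)&(abs(W[...,2])<15)
    print(n,'centre',c0.round(),'table z',np.median(W[...,2][tab]),'cam',(-d['R'].T@d['t']).round())
    bd=near&(hsv[...,1]<190)&(hsv[...,1]>60)&(hsv[...,0]>8)&(hsv[...,0]<30)&(hsv[...,2]>120)
    m=cv2.morphologyEx(bd.astype(np.uint8),cv2.MORPH_CLOSE,np.ones((15,15)))
    k,l,st,ce=cv2.connectedComponentsWithStats(m)
    for i in range(1,k):
        if st[i,4]>1500:
            cs,_=cv2.findContours((l==i).astype(np.uint8),0,2);cc=max(cs,key=len)[:,0]
            p=plane(d,cc,12)[:,:2].astype(np.float32);r=cv2.minAreaRect(p)
            print(st[i],r,cv2.boxPoints(r).round().tolist(),'z',np.median(W[...,2][bd&(l==i)]))
    # darks posts & handle
    g=hsv[...,2]<60
    for nm,mm in(('dark',near&g),('tall',near&(W[...,2]>40)&(W[...,2]<90))):
        k,l,st,ce=cv2.connectedComponentsWithStats(mm.astype(np.uint8))
        for i in range(1,k):
            if st[i,4]>12: print(nm,st[i,4],ce[i].round(),np.median(W[l==i],0).round(),'zmax',np.percentile(W[...,2][l==i],95).round())
    V=cv2.resize(d['color'][(150,150)[n=='side']:340,180:400] if n=='scene' else d['color'][160:300,160:380],None,fx=3.6,fy=3,interpolation=cv2.INTER_CUBIC)
    if n=='scene': cv2.imwrite('pics/crop0.png',cv2.resize(d['color'][170:325,195:400],None,fx=3.8,fy=3.8,interpolation=cv2.INTER_CUBIC))
E
```

```text
scene centre [581. -30.  12.] table z 11.146380867622222 cam [1046. -193.  792.]
[  138   153   279   242 50750] ((588.1065673828125, -30.6485595703125), (588.0332641601562, 590.8904418945312), 54.138118743896484) [[176.0, -96.0], [655.0, -442.0], [1000.0, 35.0], [521.0, 381.0]] z 1.775514742027323
dark 170 [367. 205.] [543. 208.  12.] zmax 15.0
dark 255 [268. 242.] [573. -46.  30.] zmax 32.0
dark 22 [323. 291.] [720.  18.  34.] zmax 48.0
tall 3183 [290. 244.] [610.  -5.  46.] zmax 58.0
tall 227 [327. 190.] [510. 115.  70.] zmax 72.0
tall 51 [251. 213.] [496. -59.  42.] zmax 45.0
tall 321 [347. 217.] [586. 129.  55.] zmax 58.0
tall 546 [377. 241.] [660. 164.  50.] zmax 53.0
side centre [560. -27.  12.] table z nan cam [ 20. 749. 746.]
[  174   143   198   130 12388] ((589.23779296875, -66.05975341796875), (346.780517578125, 506.25457763671875), 13.154879570007324) [[363.0, 141.0], [478.0, -352.0], [816.0, -273.0], [700.0, 220.0]] z 12.014968293873318
dark 41 [280. 204.] [577. -42.  29.] zmax 31.0
dark 37 [287. 205.] [560. -49.  28.] zmax 30.0
dark 31 [294. 208.] [543. -49.  29.] zmax 32.0
dark 290 [223. 286.] [528. 214.  11.] zmax 14.0
tall 1786 [269. 205.] [590.  -1.  45.] zmax 57.0
tall 31 [316. 209.] [490. -57.  42.] zmax 44.0
tall 489 [188. 236.] [651. 174.  49.] zmax 51.0
tall 347 [228. 239.] [575. 138.  54.] zmax 56.0
tall 303 [263. 245.] [500. 126.  68.] zmax 71.0
  return _methods._mean(a, axis=axis, dtype=dtype,
  ret = ret.dtype.type(ret / rcount)
```

View pics/crop0.png

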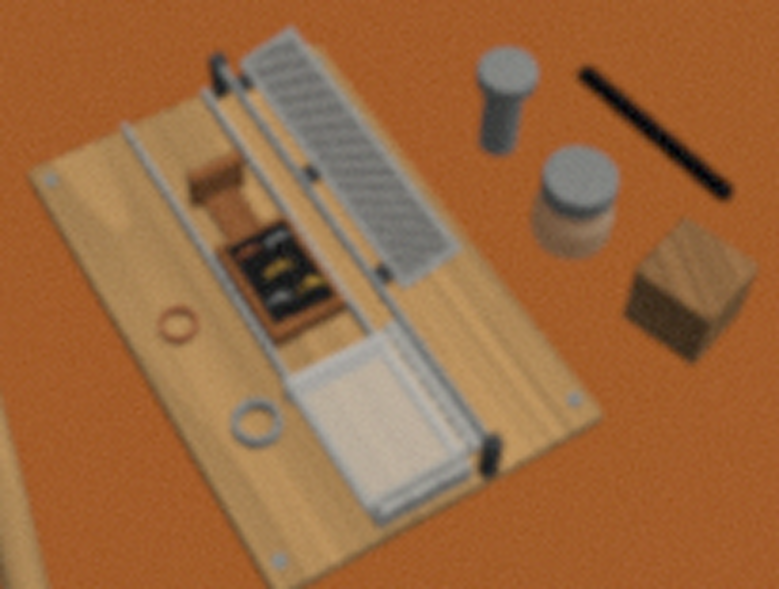

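The crop shows post tops at about (218,60) and (491,440), and board corners at (30,175) and (600,412). The tray handle is at (215,180), the rings' body at (283,280), and the paddle runs from (265,45) to (435,265). I'll fit the stand pose and the tray's offset from these.

```bash
python3 - <<'E'
import pickle;from h import *
from scipy.spatial.transform import Rotation as Rn
D=pickle.load(open('d0.pkl','rb'))
d=D['scene'];c=lambda x,y:(x/3.8+195,y/3.8+170)
L=[((30,175),(-190,-130),12),((600,412),(120,75),12),((218,58),(-183,0),48),((491,437),(117,0),48),
   ((125,125),(-190,-69),22)]
S=[];Wd=[]
for p,s,z in L:
    w=plane(d,c(*p),z)[0];print(p,w.round(1));S.append(s);Wd.append(w[:2])
S=np.array(S[:4],float);Wd=np.array(Wd)[:4]
a=S-S.mean(0);b=Wd-Wd.mean(0)
yaw=np.arctan2((a[:,0]*b[:,1]-a[:,1]*b[:,0]).sum(),(a*b).sum())
R=np.array([[np.cos(yaw),-np.sin(yaw)],[np.sin(yaw),np.cos(yaw)]]);t=Wd.mean(0)-R@S.mean(0)
print('yaw',np.degrees(yaw),'t',t,'res',(S@R.T+t-Wd).round(1).tolist())
# cloud, in stand frame, both cameras
for n,d in D.items():
    W=cloud(d);s=(W[...,:2]-t)@R;z=W[...,2]
    def show(nm,m): 
        if m.sum()>5: print(n,nm,m.sum(),'x',np.percentile(s[...,0][m],[2,50,98]).round(),'y',np.percentile(s[...,1][m],[2,50,98]).round(),'z',np.percentile(z[m],[5,50,95]).round())
    show('handle',(abs(s[...,1]+38)<24)&(z>35)&(s[...,0]<20)&(s[...,0]>-180))
    show('rings',(abs(s[...,1]+38)<30)&(z>22)&(s[...,0]<28)&(s[...,0]>-180))
    show('paddle',(s[...,1]>9)&(s[...,1]<60)&(z>38)&(z<65)&(s[...,0]<30)&(s[...,0]>-190))
    show('cover',(s[...,1]<-9)&(s[...,1]>-80)&(z>36)&(z<65)&(s[...,0]>28)&(s[...,0]<116))
    hsv=cv2.cvtColor(d['color'],cv2.COLOR_BGR2HSV)
    dk=(hsv[...,2]<60)&(abs(s[...,1]+38)<30)&(z>15)&(z<36)&(s[...,0]<28)
    show('dark',dk)
    v,u=np.where(dk); q=(plane(d,np.c_[u,v],20)[:,:2]-t)@R
    print('dark on z20 x',np.percentile(q[:,0],[2,50,98]).round(),'y',np.percentile(q[:,1],[2,50,98]).round())
np.savez('stand.npz',R=R,t=t,yaw=yaw)
from rig import readout
p=readout.sense();q=Rn.from_quat(p['ee_rot'],scalar_first=True).as_matrix();print(q.round(3))
E
```

```text
(30, 175) [ 444.3 -161.9   12. ]
(600, 412) [705.4  92.5  12. ]
(218, 58) [423.8 -34.5  48. ]
(491, 437) [715.3  20.3  48. ]
(125, 125) [434.4 -98.8  22. ]
yaw 10.75603349706436 t [603.03597427  -1.07956269] res [[-3.7, -2.3], [1.5, 2.5], [-0.5, -0.7], [2.7, 0.5]]
scene handle 88 x [-122. -115.  -23.] y [-55. -39. -22.] z [35. 41. 44.]
scene rings 949 x [-148.  -48.    4.] y [-67. -40. -10.] z [23. 29. 41.]
scene paddle 1327 x [-172.  -74.   10.] y [10. 28. 46.] z [47. 53. 59.]
scene cover 1334 x [ 30.  73. 112.] y [-75. -43. -11.] z [42. 44. 47.]
scene dark 255 x [-68. -38. -13.] y [-55. -38. -21.] z [28. 30. 32.]
dark on z20 x [-74. -43. -19.] y [-52. -35. -18.]
side handle 58 x [-124. -120.  -27.] y [-52. -34. -17.] z [36. 40. 44.]
side rings 537 x [-126.  -47.   27.] y [-63. -39. -17.] z [23. 29. 42.]
side paddle 745 x [-177.  -89.    6.] y [11. 34. 51.] z [47. 54. 58.]
side cover 566 x [ 30.  69. 109.] y [-73. -42. -10.] z [41. 43. 45.]
side dark 116 x [-71. -48. -18.] y [-52. -37. -22.] z [26. 28. 31.]
dark on z20 x [-66. -44. -13.] y [-62. -48. -33.]
[[ 0.937  0.35  -0.001]
 [ 0.35  -0.937  0.002]
 [-0.    -0.002 -1.   ]]
```

```bash
cat >> h.py <<'E'
from scipy.spatial.transform import Rotation as Rn
S=np.load('stand.npz') if __import__('os').path.exists('stand.npz') else None
def tool(theta,tilt):
    a=float(S['yaw'])+np.radians(theta-90)   # world angle of tool y
    y=np.array([np.cos(a),np.sin(a),0]);z=np.array([0,0,-1.]);x=np.cross(y,z)
    return Rn.from_matrix(np.c_[x,y,z])*Rn.from_euler('y',tilt,degrees=True)
def pose(s): return np.array(s['tcp_pos']),Rn.from_quat(s['ee_rot'],scalar_first=True)
def stand(p): return np.r_[(p[:2]-S['t'])@S['R'],p[2]]
def world(p): return np.r_[S['R']@np.array(p[:2])+S['t'],p[2]]
def rel(s,M,theta,tilt,b):
    p,R0=pose(s);R1=tool(theta,tilt);P=world(M)+b*R1.apply([0,0,1])
    return (R0.inv().apply(P-p)/30).round(3),(R0.inv()*R1).as_rotvec(degrees=True).round(2)
E
python3 - <<'E'
from h import *;from rig import readout
s=readout.sense()
for tl in(10,-10): print(tl,'toolz',tool(12,tl).as_matrix()[:,2].round(2),rel(s,(-150,2.5,120),12,tl,8))
E
```

```text
10 toolz [ 0.16  0.07 -0.98] (array([ 13.948, -14.666,   3.967]), array([ 0.09, 10.  , -2.25]))
-10 toolz [-0.16 -0.07 -0.98] (array([ 13.856, -14.662,   3.967]), array([ -0.3 , -10.  ,  -2.23]))
```

```bash
python3 -m handwheel '[[64,1,-1,0,0,1,0],[64,1.9,-2,0,0,2,-1],[64,2.8,-3,0,0,4,-1],[64,3.7,-4,0,0,6,-2],[64,4.6,-5,0,0,8,-2],[64,5.5,-6,0,0,10,-2.2],[64,6.4,-7,0,0,10,-2.2],[64,7.3,-7.8,0,0,10,-2.2]]'
python3 - <<'E'
from h import *;from rig import readout
s=readout.sense();print(stand(s['tcp_pos']).round(1),rel(s,(-150,2.5,120),12,10,8))
E
```

```text
time: 0.77
tcp_pos: [341.5, -287.3, 230.9]
ee_rot: [-0.016, 0.977, 0.196, 0.086]
wrist_force: [1.4, 0.0, 0.5]
finger_gap: 0.749
grip_force: 0.0
[-310.3 -232.4  230.9] (array([ 6.099, -6.575,  5.078]), array([ 0.17,  0.02, -0.1 ]))
```

```bash
python3 -m handwheel '[[64,0.9,-1,0.5,0,0,0],[64,1.8,-1.9,1,0,0,0],[64,2.7,-2.9,1.6,0,0,0],[64,3.6,-3.9,2.4,0,0,0],[64,4.5,-4.8,3.2,0,0,0],[64,5.4,-5.8,4.2,0,0,0],[64,6.1,-6.58,5.08,0,0,0],[64,6.1,-6.58,5.08,0,0,0]]'
python3 -m handwheel '[[64,0,0,0,0,0,0],[64,0,0,0,0,0,0]]'
python3 - <<'E'
from h import *;from rig import readout,optics
import pickle
s=readout.sense();print(s['finger_gap'],stand(s['tcp_pos']).round(1),rel(s,(-150,2.5,120),12,10,8),rel(s,(-150,2.5,75),12,10,8))
d={'wrist':optics.snapshot('wrist')};d['side']=optics.snapshot('side');d['s']=s
pickle.dump(d,open('d1.pkl','wb'))
cv2.imwrite('pics/wrist1.png',d['wrist']['color']);print(d['wrist']['mount'].round(2),d['wrist']['fx'])
E
```

```text
time: 1.43
tcp_pos: [456.5, -23.3, 110.4]
ee_rot: [-0.017, 0.976, 0.198, 0.085]
wrist_force: [-0.6, -0.2, 0.4]
finger_gap: 0.749
grip_force: 0.0
time: 1.6
tcp_pos: [456.1, -26.9, 111.6]
ee_rot: [-0.016, 0.976, 0.197, 0.085]
wrist_force: [0.3, -0.2, -0.0]
finger_gap: 0.749
grip_force: 0.0
0.7485522855137643 [-149.1    2.   111.6] (array([ 0.024, -0.021, -0.015]), array([0.08, 0.09, 0.12])) (array([-0.234, -0.024,  1.463]), array([0.08, 0.09, 0.12]))
[[   0.     -0.94   -0.33   83.99]
 [   1.     -0.      0.     -0.22]
 [  -0.     -0.33    0.94 -141.85]
 [   0.      0.      0.      1.  ]] 327.70995401594365
```

View pics/wrist1.png

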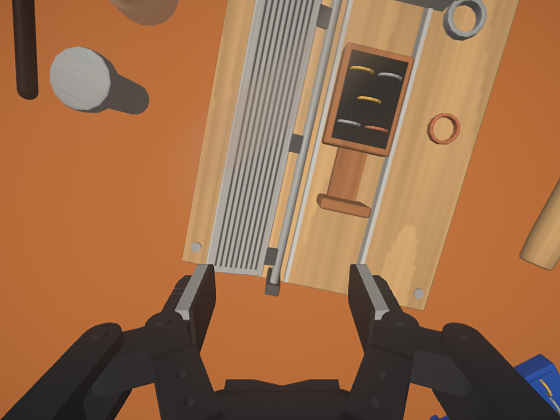

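The wrist view shows both fingertips at (200,270) and (365,270), and the paddle's near end at (212,268)–(262,277). The post is at (273,290) and the handle's rear edge runs from (320,203) to (368,214). I'll check these against the stand fit.

```bash
python3 - <<'E'
import pickle;from h import *
D=pickle.load(open('d1.pkl','rb'));d=D['wrist'];p,R=pose(D['s']);M=d['mount']
T=np.eye(4);T[:3,:3]=R.as_matrix();T[:3,3]=p;C=T@M
d['R']=C[:3,:3].T;d['t']=-d['R']@C[:3,3]
for nm,uv,z in(('paddle inner near',(262,277),46),('paddle outer near',(212,268),57),('post',(273,285),48),('handle top L',(322,194),42),('handle top R',(371,207),42),('board',(183,259),12),('board R',(424,309),12)):
    print(nm,stand(plane(d,uv,z)[0]).round(1))
W=cloud(d);z=W[...,2];s=(W[...,:2]-S['t'])@S['R']
hz=(z>34)&(z<48)&(abs(s[...,1]+38)<24)&(s[...,0]<-60)&(d['depth']>0)
v,u=np.where(hz);print('handle',hz.sum(),s[hz].min(0).round(1),np.percentile(s[hz],[5,95],axis=0).round(1),np.median(z[hz]))
ps=(z>38)&(z<70)&(s[...,1]>8)&(s[...,1]<60)&(s[...,0]<-30);print('paddle',np.percentile(s[ps],[1,99],axis=0).round(1))
# fingers in tool frame
v,u=np.indices(z.shape);Z=d['depth'];P=np.stack([(u-d['cx'])/d['fx']*Z,(v-d['cy'])/d['fy']*Z,Z,np.ones_like(Z)],-1)@M.T
for lo,hi in((170,235),(335,400)):
    m=(u>lo)&(u<hi)&(v>255)&(v<330)&(Z>0)&(abs(P[...,0])<20)&(P[...,2]>-35)&(P[...,2]<5)
    q=P[m];print('finger',m.sum(),np.percentile(q,[2,50,98],axis=0).round(1)[:,:3].tolist())
E
```

```text
paddle inner near [-179.     9.6   46. ]
paddle outer near [-175.5   43.7   57. ]
post [-182.4    1.    48. ]
handle top L [-113.3  -18.8   42. ]
handle top R [-115.   -54.1   42. ]
board [-190.8   74.1   12. ]
board R [-191.8 -127.8   12. ]
handle 664 [-123.5  -54.6] [[-122.7  -52.2]
 [ -61.8  -20.5]] 40.79738985298181
paddle [[-176.1   10.3]
 [ -31.2   48.2]]
finger 1571 [[-9.9, -44.9, -34.3], [6.4, -32.8, -22.9], [10.8, -31.9, -7.2]]
finger 1618 [[-10.1, 31.6, -34.6], [6.4, 32.7, -23.3], [10.8, 44.9, -7.5]]
```

```bash
python3 - <<'E'
from h import *;from rig import readout
s=readout.sense()
for z in(66,50,40,32,28): print(z,rel(s,(-149,2.5,z),12,10,6.5))
E
```

```text
66 (array([-0.25 , -0.091,  1.748]), array([ 0.22,  0.01, -0.09]))
50 (array([-0.343, -0.093,  2.274]), array([ 0.22,  0.01, -0.09]))
40 (array([-0.4  , -0.094,  2.602]), array([ 0.22,  0.01, -0.09]))
32 (array([-0.447, -0.095,  2.865]), array([ 0.22,  0.01, -0.09]))
28 (array([-0.47 , -0.095,  2.996]), array([ 0.22,  0.01, -0.09]))
```

```bash
python3 -m handwheel '[[64,-0.12,-0.04,0.9,0,0,0],[64,-0.25,-0.09,1.75,0,0,0],[64,-0.3,-0.09,2.0,0,0,0],[64,-0.34,-0.09,2.27,0,0,0],[64,-0.37,-0.09,2.44,0,0,0],[64,-0.4,-0.09,2.6,0,0,0],[64,-0.4,-0.09,2.6,0,0,0],[64,-0.4,-0.09,2.6,0,0,0]]'
python3 - <<'E'
from h import *;from rig import readout,optics
s=readout.sense()
print(stand(s['tcp_pos']).round(1),s['wrist_force'].round(1))
for z in(32,28): print(z,rel(s,(-149,2.5,z),12,10,6.5))
d=optics.snapshot('side');W=cloud(d);z=W[...,2];q=(W[...,:2]-S['t'])@S['R']
m=(q[...,0]>-120)&(q[...,0]<0)&(q[...,1]>10)&(q[...,1]<49)&(z>20)&(z<62)&(d['depth']>0)
print('paddle slope->q',0.3-np.arctan(np.polyfit(q[...,1][m],z[m],1)[0]),m.sum())
E
```

```text
time: 2.37
tcp_pos: [457.9, -25.6, 34.1]
ee_rot: [-0.015, 0.977, 0.196, 0.086]
wrist_force: [-2.0, -0.9, 4.0]
finger_gap: 0.747
grip_force: 1.8
[-147.2    3.    34.1] [-2.  -0.9  4. ]
32 (array([-0.075,  0.003,  0.275]), array([ 0.25, -0.03, -0.05]))
28 (array([-0.098,  0.002,  0.406]), array([ 0.25, -0.03, -0.05]))
paddle slope->q 0.4404807486376271 721
```

```bash
python3 -m handwheel '[[64,-0.05,0,0.2,0,0,0],[64,-0.1,0,0.43,0,0,0],[64,-0.1,0,0.43,0,0,0],[64,-0.1,0,0.43,0,0,0]]'
cat > look.py <<'E'
from h import *;from rig import readout,optics
import sys
s=readout.sense();print('t',s['time'],stand(s['tcp_pos']).round(1),s['wrist_force'].round(1))
for n in('side','scene'):
    d=optics.snapshot(n);W=cloud(d);z=W[...,2];q=(W[...,:2]-S['t'])@S['R'];ok=d['depth']>0
    h=cv2.cvtColor(d['color'],cv2.COLOR_BGR2HSV)
    m=ok&(q[...,0]>-170)&(q[...,0]<10)&(q[...,1]>10)&(q[...,1]<46)&(z>14)&(z<62)&(h[...,1]<70)&(h[...,2]>80)
    m=cv2.erode(m.astype(np.uint8),np.ones((3,3)))>0
    r=np.polyfit(q[...,1][m],z[m],1) if m.sum()>30 else [9,9]
    cv=ok&(q[...,0]>33)&(q[...,0]<112)&(q[...,1]<-12)&(q[...,1]>-80)&(z>38)&(z<110)
    c=np.polyfit(q[...,1][cv],z[cv],1) if cv.sum()>30 else [9]
    dk=ok&(h[...,2]<60)&(abs(q[...,1]+38)<18)&(z>20)&(z<35)&(q[...,0]>-75)
    print(n,'q paddle %.2f n%d'%(0.3-np.arctan(r[0]),m.sum()),'q cover %.2f n%d'%(-np.arctan(c[0]),cv.sum()),'dark x',np.percentile(q[...,0][dk],[3,97]).round() if dk.sum()>5 else None)
    if len(sys.argv)>1: cv2.imwrite(f'pics/{n}{sys.argv[1]}.png',cv2.resize(d['color'][170:325,195:400] if n=='scene' else d['color'][130:285,180:385],None,fx=3.8,fy=3.8))
for x in map(float,sys.argv[2:]): print(x,rel(s,(x,2.5,27),12,10,6.5))
E
python3 look.py 2 -140 -100 -40 -24
```

```text
time: 2.75
tcp_pos: [458.2, -25.4, 21.2]
ee_rot: [-0.015, 0.977, 0.196, 0.087]
wrist_force: [1.5, 0.0, 4.2]
finger_gap: 0.747
grip_force: 2.1
t 2.75 [-146.8    3.1   21.2] [1.5 0.  4.2]
side q paddle 0.75 n913 q cover 0.78 n774 dark x [-71. -19.]
scene q paddle 0.80 n527 q cover 0.78 n564 dark x [-67. -14.]
-140.0 (array([0.248, 0.068, 0.067]), array([ 0.26, -0.14, -0.03]))
-100.0 (array([1.532, 0.343, 0.298]), array([ 0.26, -0.14, -0.03]))
-40.0 (array([3.458, 0.756, 0.644]), array([ 0.26, -0.14, -0.03]))
-24.0 (array([3.972, 0.867, 0.736]), array([ 0.26, -0.14, -0.03]))
```

View pics/scene2.png

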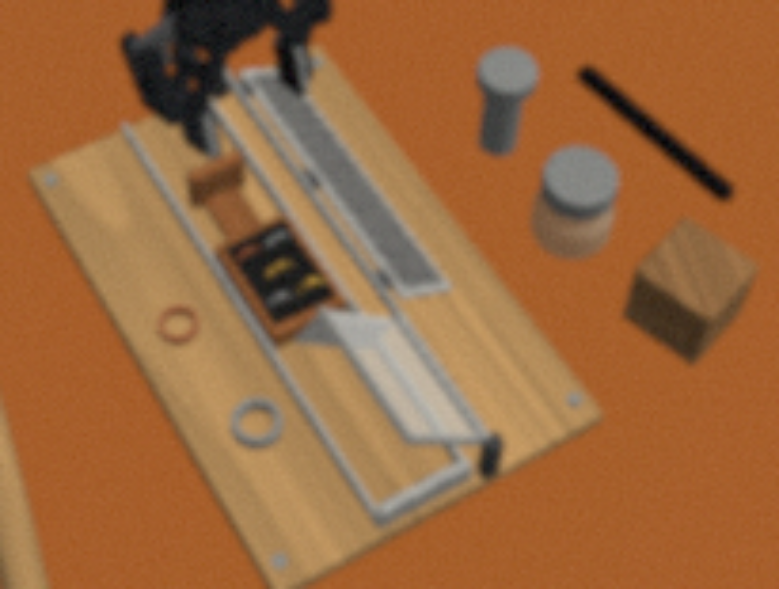

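The picture shows the cover up, the paddle held down near (295,75), and the tray still outside with the finger just behind its handle at (205,140). Now I'll push.

```bash
python3 -m handwheel '[[64,0.15,0.03,0.025,0,0,0],[64,0.4,0.085,0.07,0,0,0],[64,0.65,0.14,0.115,0,0,0],[64,0.9,0.19,0.16,0,0,0],[64,1.15,0.245,0.205,0,0,0],[64,1.4,0.3,0.25,0,0,0],[64,1.65,0.355,0.295,0,0,0],[64,1.9,0.41,0.34,0,0,0]]'
python3 look.py 3 -60 -40 -28 -25
```

```text
time: 3.52
tcp_pos: [515.7, -14.0, 20.0]
ee_rot: [-0.016, 0.977, 0.196, 0.086]
wrist_force: [-4.4, 1.3, 4.3]
finger_gap: 0.749
grip_force: 2.7
t 3.5167 [-88.3   3.6  20. ] [-4.4  1.3  4.3]
side q paddle 0.77 n996 q cover 0.81 n765 dark x [-20.  23.]
scene q paddle 0.82 n402 q cover 0.79 n548 dark x [-15.  39.]
-60.0 (array([0.941, 0.23 , 0.145]), array([ 0.17,  0.01, -0.01]))
-40.0 (array([1.583, 0.368, 0.258]), array([ 0.17,  0.01, -0.01]))
-28.0 (array([1.968, 0.451, 0.326]), array([ 0.17,  0.01, -0.01]))
-25.0 (array([2.065, 0.472, 0.343]), array([ 0.17,  0.01, -0.01]))
```

```bash
python3 -m handwheel '[[64,0.2,0.045,0.035,0,0,0],[64,0.45,0.1,0.075,0,0,0],[64,0.7,0.155,0.115,0,0,0],[64,0.95,0.21,0.155,0,0,0],[64,1.2,0.265,0.195,0,0,0],[64,1.45,0.32,0.235,0,0,0],[64,1.67,0.375,0.275,0,0,0],[64,1.67,0.375,0.275,0,0,0]]'
python3 look.py 4 -30 -28 -25 -23
```

```text
time: 4.28
tcp_pos: [568.0, -4.6, 21.2]
ee_rot: [-0.016, 0.977, 0.196, 0.087]
wrist_force: [0.1, 1.9, 2.6]
finger_gap: 0.752
grip_force: 2.2
t 4.2833 [-35.    3.1  21.2] [0.1 1.9 2.6]
side q paddle 0.74 n949 q cover 0.78 n773 dark x None
scene q paddle 0.79 n215 q cover 0.78 n563 dark x [37. 90.]
-30.0 (array([0.192, 0.054, 0.053]), array([ 0.2 , -0.12, -0.01]))
-28.0 (array([0.256, 0.068, 0.065]), array([ 0.2 , -0.12, -0.01]))
-25.0 (array([0.352, 0.088, 0.082]), array([ 0.2 , -0.12, -0.01]))
-23.0 (array([0.416, 0.102, 0.094]), array([ 0.2 , -0.12, -0.01]))
```

View pics/scene4.png

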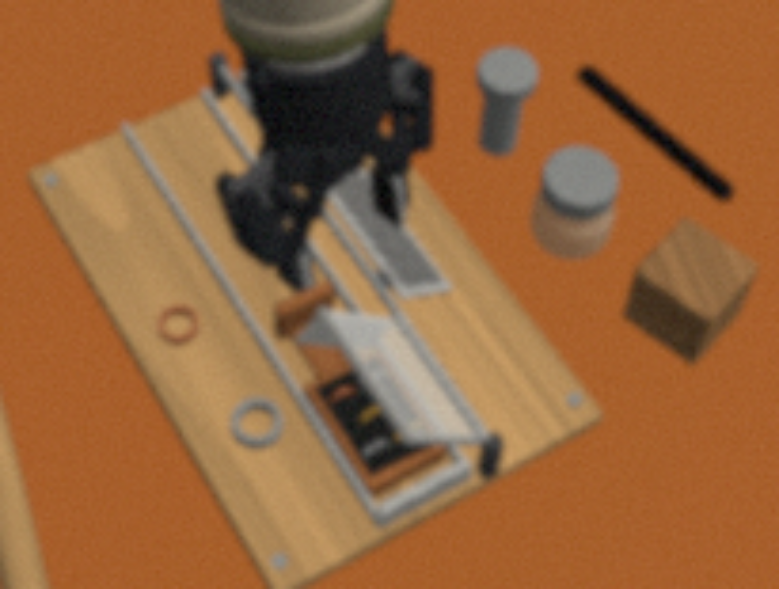

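The tray is in the lane under the raised cover, with its front about 12 mm short of the stop at (420,485). The rest of the push goes slowly.

```bash
python3 -m handwheel '[[64,0.06,0.015,0.015,0,0,0],[64,0.12,0.03,0.025,0,0,0],[64,0.17,0.04,0.035,0,0,0],[64,0.22,0.055,0.05,0,0,0],[64,0.26,0.065,0.06,0,0,0],[64,0.29,0.07,0.065,0,0,0],[64,0.29,0.07,0.065,0,0,0],[64,0.29,0.07,0.065,0,0,0]]'
python3 look.py 5 -25 -23 -21
```

```text
time: 5.05
tcp_pos: [574.9, -3.8, 20.2]
ee_rot: [-0.016, 0.977, 0.196, 0.086]
wrist_force: [-4.6, 1.8, 3.3]
finger_gap: 0.751
grip_force: 2.4
t 5.05 [-28.1   2.5  20.2] [-4.6  1.8  3.3]
side q paddle 0.77 n958 q cover 0.82 n771 dark x None
scene q paddle 0.78 n200 q cover 0.81 n535 dark x [44. 97.]
-25.0 (array([0.14 , 0.023, 0.01 ]), array([ 0.19,  0.03, -0.03]))
-23.0 (array([0.204, 0.037, 0.021]), array([ 0.19,  0.03, -0.03]))
-21.0 (array([0.268, 0.051, 0.033]), array([ 0.19,  0.03, -0.03]))
```

```bash
for i in 1; do python3 -m handwheel '[[64,0.05,0.01,0.005,0,0,0],[64,0.08,0.016,0.01,0,0,0],[64,0.08,0.016,0.01,0,0,0]]'; done
python3 -m handwheel '[[64,0.03,0.006,0.005,0,0,0],[64,0.05,0.01,0.008,0,0,0],[64,0.05,0.01,0.008,0,0,0]]'
python3 look.py 6 -23 -21
```

```text
time: 5.4
tcp_pos: [577.9, -3.1, 20.6]
ee_rot: [-0.016, 0.977, 0.196, 0.086]
wrist_force: [-3.5, 0.3, 3.3]
finger_gap: 0.749
grip_force: 2.4
time: 5.65
tcp_pos: [578.4, -3.1, 20.2]
ee_rot: [-0.016, 0.977, 0.196, 0.085]
wrist_force: [-7.6, 2.0, 6.2]
finger_gap: 0.752
grip_force: 4.5
t 5.65 [-24.6   2.6  20.2] [-7.6  2.   6.2]
side q paddle 0.76 n1007 q cover 0.81 n770 dark x None
scene q paddle 0.83 n194 q cover 0.80 n536 dark x [ 48. 101.]
-23.0 (array([0.088, 0.014, 0.003]), array([ 0.18,  0.09, -0.05]))
-21.0 (array([0.152, 0.028, 0.015]), array([ 0.18,  0.09, -0.05]))
```

```bash
python3 -m handwheel '[[64,0.03,0.006,0,0,0,0],[64,0.04,0.008,0,0,0,0],[64,0.04,0.008,0,0,0,0]]'
python3 look.py 7
```

```text
time: 6.0
tcp_pos: [578.7, -3.1, 20.2]
ee_rot: [-0.015, 0.977, 0.196, 0.084]
wrist_force: [-11.8, 1.0, 8.7]
finger_gap: 0.749
grip_force: 6.3
t 6.0 [-24.3   2.5  20.2] [-11.8   1.    8.7]
side q paddle 0.76 n997 q cover 0.81 n762 dark x None
scene q paddle 0.81 n195 q cover 0.80 n536 dark x [ 47. 101.]
```

View pics/scene7.png

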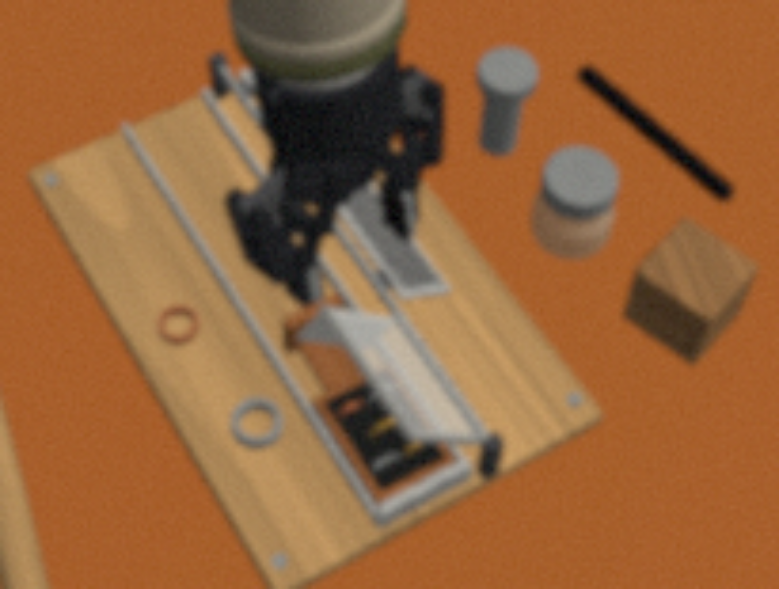

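The tray front is flush against the stop at (420,490), and the force rose to 12 N, so it's home. I'll back off along the lane with the paddle still held, then rise slowly.

```bash
python3 -m handwheel '[[64,-0.1,-0.02,-0.017,0,0,0],[64,-0.25,-0.054,-0.043,0,0,0],[64,-0.5,-0.107,-0.087,0,0,0],[64,-0.75,-0.16,-0.13,0,0,0],[64,-0.96,-0.206,-0.167,0,0,0],[64,-0.96,-0.206,-0.167,0,0,0]]'
python3 - <<'E'
from h import *;from rig import readout
s=readout.sense();print(s['wrist_force'].round(1),stand(s['tcp_pos']).round(1))
for z in(45,60,120): print(z,rel(s,(-56,2.5,z),12,10,6.5))
E
```

```text
time: 6.6
tcp_pos: [549.8, -8.8, 20.7]
ee_rot: [-0.015, 0.977, 0.196, 0.086]
wrist_force: [0.2, 2.7, 4.4]
finger_gap: 0.748
grip_force: 2.3
[0.2 2.7 4.4] [-53.7   2.4  20.7]
45 (array([ 0.068, -0.018, -0.594]), array([ 0.23,  0.02, -0.05]))
60 (array([ 0.155, -0.016, -1.087]), array([ 0.23,  0.02, -0.05]))
120 (array([ 0.501, -0.009, -3.056]), array([ 0.23,  0.02, -0.05]))
```

```bash
python3 -m handwheel '[[64,0.02,0,-0.15,0,0,0],[64,0.04,0,-0.3,0,0,0],[64,0.06,0,-0.45,0,0,0],[64,0.08,0,-0.6,0,0,0],[64,0.1,0,-0.75,0,0,0],[64,0.13,0,-0.9,0,0,0],[64,0.15,0,-1.05,0,0,0],[64,0.18,0,-1.2,0,0,0]]'
python3 -m handwheel '[[64,0.05,0,-0.4,0,0,0],[64,0.15,0,-1,0,0,0],[64,0.3,0,-2,0,0,0],[64,0.45,0,-3,0,0,0],[64,0.45,0,-3,0,0,0],[64,0.45,0,-3,0,0,0],[64,0.45,0,-3,0,0,0],[64,0.45,0,-3,0,0,0]]'
python3 look.py 8
```

```text
time: 7.27
tcp_pos: [549.9, -8.9, 57.3]
ee_rot: [-0.015, 0.977, 0.196, 0.086]
wrist_force: [0.1, 0.9, -0.2]
finger_gap: 0.749
grip_force: 0.0
time: 7.93
tcp_pos: [546.9, -9.2, 146.7]
ee_rot: [-0.016, 0.977, 0.196, 0.085]
wrist_force: [0.5, 0.1, -0.9]
finger_gap: 0.748
grip_force: 0.0
t 7.9333 [-56.7   2.5 146.7] [ 0.5  0.1 -0.9]
side q paddle -0.03 n320 q cover -0.00 n515 dark x None
scene q paddle 0.02 n813 q cover -0.00 n1185 dark x None
```

View pics/scene8.png

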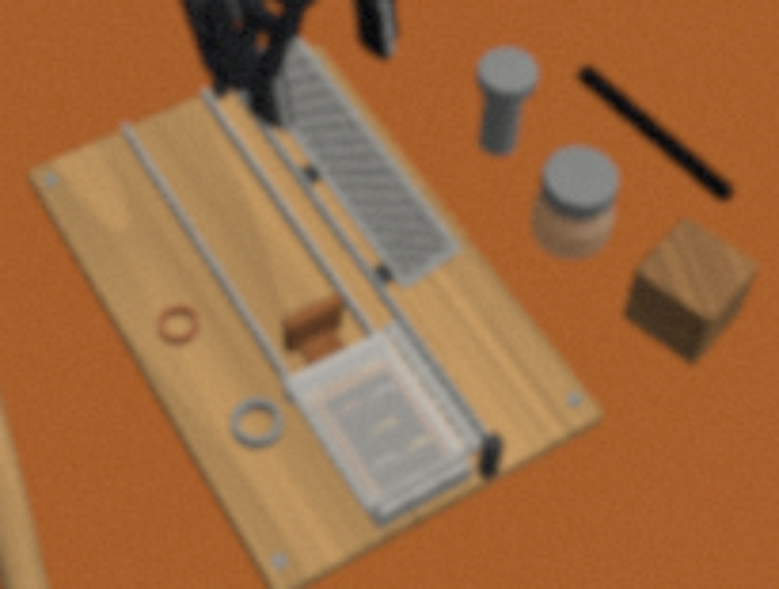

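The cover is closed, with the tray visible beneath it and the handle at (313,318) outside the skirt. I'll do one numeric check, then hand in.

```bash
python3 - <<'E'
from h import *;from rig import optics,robot
o=[]
for n in('scene','side'):
    d=optics.snapshot(n);W=cloud(d);z=W[...,2];q=(W[...,:2]-S['t'])@S['R']
    m=(d['depth']>0)&(abs(q[...,1]+38)<18)&(z>36)&(z<46)&(q[...,0]<20)&(q[...,0]>-30)
    o.append(np.median(q[...,0][m]));print(n,np.percentile(q[...,0][m],[5,50,95]).round(1),m.sum())
if abs(np.mean(o)+0)<5: print(robot.job_done())
E
```

```text
scene [-6.3 -1.5  1. ] 71
side [-9.3 -6.7 -2.8] 40
the job is handed in; nothing more can be done
None
```

The tray is home against the back stop, the cover has closed behind it, the arm is clear of everything, and the job is handed in at about 8 s; its verdict was not shown.

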